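# Hang the copper rinsing baskets on the drying hook

## Robot

A 6-joint arm with a two-finger parallel gripper is mounted at the origin on the work surface. World frame = base frame: x ahead of the robot, y to its left, z up, the work surface at z = 0. Lengths are in m, angles in rad, forces in N, time in s.
With the tool pointing down it reaches from about 0.325 to 0.9 m from the base axis. Payload 6.1 kg.
Tool frame: the origin (TCP) lies at the very end of the fingers, on their centre line; the grasp point (between the pads) lies 19 mm behind it; x points along the fingers, z is the direction in which the jaws open and shut, and the axes are right-handed (so a half turn about x gives the same grasp; the last joint's range is limited). The gripper opens to 85 mm and grips with 20 to 120 N. Pads are 22 mm wide; open, the fingers measure 114 mm over their backs; the gripper's body (76 mm by 85 mm) begins 54 mm behind the grasp point. The pads swing forward as they close: fully open they stand 13 mm farther back than shut.
Start: joints at [-1.467, 0.22, 1.526, -0, 1.395, -0.126], TCP at [0.142, -0.609, 0.231] pointing down, gripper open.
Joint ranges: [-2.98, 2.98], [-0.91, 2.08], [0.09, 2.57], [-1.24, 4.39], [0.2, 2.65], [-2.68, 2.68]. Speed limits (rad/s): [2.57, 2.57, 3.01, 3.14, 3.14, 3.14].

## Interface

Orientations are given as a rotation vector (axis times angle).
In Python, from station import env gives the robot as it stands. Calls block until the motion is done:
- env.reach(position, orientation): joint-space move of the TCP to a pose.
- env.move_l(position, frame=None, velocity=0.15, f_stop=None): straight line of the TCP; frame=None keeps the orientation; velocity is the mean speed in m/s. With f_stop (N) it stops when the force on the tool has changed by that much, and returns True; else False.
- env.move_j(angles): joint-space move.
- env.gripper_open() and env.close_gripper(): open the fingers fully, or close them until they stop; the grip force is fixed at half the most.
- env.sleep(seconds).
- env.ik(position, orientation): joint angles nearest the present ones, or None.
- env.sense(): the state.
- env.capture(name): name is "scene" or "top"; returns the picture (384x512x3 uint8, red, green, blue); there is no depth.
- env.camera_info(name): a dict with "intrinsics" (3x3 intrinsics, pixels), "k1" (the pictures are not rectified: a ray, as slopes to the right and down, at radius r is drawn at 1 + k1 r^2 times it, then the intrinsics apply), "xyz" and "attitude" of the camera in the world. Camera axes: x right, y down, z forward; pixel columns grow to the right and rows downward; lengths in m; the calibration is good to about 2 mm. A picture is of the moment at which its call begins. camera_info takes no time and is no camera call.
A pose or a line that the arm cannot do raises env.MotionError and nothing moves.
- env.hand_in(): hands the job in, once; it reports no verdict.
Trained networks look in the newest picture that a camera, given by its name, has taken for a name from the list of things; names that differ only in an ending like _2 or _b are one class to them, and where a whole thing is asked for, a point or a joint stands for the part that bears it (a point fixed in the world has none). Each returns a list of dicts, best first, with "score" (0 to 1); they miss things now and then, are a little off and sometimes report something else, mostly with a low value. They report only what shows in the picture. A call takes as long as a camera call. They do not tell look-alikes from the thing itself.
- env.recognise(query, camera): "position" ([x, y, z] in m, in the coordinates of the camera as it stood for that picture, good to about 4 mm: the middle of the surface that is visible of it).
- env.masks_of(query, camera): "region" (384x512 bool, what is visible of it).
- env.tip_of(query, camera): "position" ([x, y, z] in m, in the coordinates of the camera as it stood for that picture, good to about 4 mm: a listed point, or the origin of a listed thing).
The state is a dict: "time": time; "qpos": joint angles; "dq": joint speeds; "joint_torque": joint torques, N m; "position": TCP position; "ee_rot": TCP orientation; "contact_force": force on the tool from outside, world axes, zero at the start; "moment": the same for the moment, N m; "width": finger opening in m.
Only numpy, scipy, OpenCV 4.12 (cv2) and the standard library are available. Lean on these libraries where they do the work, as an engineer would, in place of code of your own. Each camera call takes 0.05 s, during which the arm holds its last target.

## Task

Put the two empty copper rinsing baskets away on the drying hook by their gabled handles: the large one first, at the back between the post and the brass collar, then the small one nested close in front of it, between the collar and the upturned tip. Both must hang straight and still; leave the white plastic basket where it stands.

Things in the scene. Friction and masses are not known exactly. Their poses are not given: they have to be found in the camera images.
- large_grip (a point): Large copper basket, 0.3 kg: open, 100 (x) by 44 (y) by 55 mm deep, upright. Point: centre of its dark wooden grip, 30 (x) by 14 (y) by 40 high, 142 mm above the underside; grip it from above, fingers closing along x. Below it a gabled strap handle, 12 mm wide, 110 over all, 45 degree slopes in the xz plane; inside of ridge at 120 mm, so the opening over the rim is 65 mm high. y: through the opening; z: up.
- small_grip (a point): Small copper basket, 0.2 kg: open, 72 (x) by 36 (y) by 40 mm deep, upright. Point: centre of its dark wooden grip, 30 (x) by 14 (y) by 40 high, 127 mm above the underside; grip it from above, fingers closing along x. Below it a gabled strap handle, 12 mm wide, 82 over all, 45 degree slopes in the xz plane; inside of ridge at 105 mm, so the opening over the rim is 65 mm high. y: through the opening; z: up.
- white_grip (a point): White plastic basket (bystander): open, 86 (x) by 40 (y) by 48 mm deep, upright. Point: centre of its dark wooden grip, 30 (x) by 14 (y) by 40 high, 134 mm above the underside; grip it from above, fingers closing along x. Below it a gabled strap handle, 12 mm wide, 96 over all, 45 degree slopes in the xz plane; inside of ridge at 112 mm, so the opening over the rim is 64 mm high. y: through the opening; z: up.
- hook_collar (a point): Centre of the brass collar (d 16, 4 long) on the fixed hook's level arm (d 10, axis 220 mm up), which runs along y. +y: brass boss (d 16) from 56, post (d 14) at 74, no higher than the boss. -y: tip turns up from -58 to -69, its top 15 above the axis. Places: back y +28, front y -28. Thread the handle over the tip, then lower: grip centres hang 29 mm above the axis. x: across; z: up. Wooden base 16 high below.
There are look-alikes about, which are no part of the job. Leave any blue or purple look-alike of the part that bears large_grip alone.

How it is judged:
On the way:
1. the large copper basket hangs, let go, at the back of the hook (x of large_grip in the frame of hook_collar between -0.015 and 0.015 m and y of large_grip in the frame of hook_collar between 0.004 and 0.054 m and z of large_grip in the frame of hook_collar between 0.015 and 0.042 m and angle between large_grip's own z axis and vertical below 0.2 rad and angle between the y axis of large_grip and the y axis of hook_collar, either way round below 0.3 rad and contact force between the fingers and large below 0.2 N and linear speed of large below 0.05 m/s), for 0.2 s.
At the end, for the whole second after the job is handed in: Large basket between post and collar, small between collar and tip: each grip centre 4 to 54 mm from the collar along the arm, within 15 mm sideways, 15 to 42 mm above the arm axis, upright within 0.2 rad, square within 0.3 rad, released, under 0.05 m/s; white basket within 30 mm of its start (all of step 1 and x of small_grip in the frame of hook_collar between -0.015 and 0.015 m and y of small_grip in the frame of hook_collar between -0.054 and -0.004 m and z of small_grip in the frame of hook_collar between 0.015 and 0.042 m and angle between small_grip's own z axis and vertical below 0.2 rad and angle between the y axis of small_grip and the y axis of hook_collar, either way round below 0.3 rad and contact force between the fingers and small below 0.2 N and linear speed of small below 0.05 m/s and distance of white_grip from where it was at the start of the episode below 0.03 m); the robot touches nothing.
It fails at once if the white basket is knocked over or shifted by more than 30 mm (distance of white_grip from where it was at the start of the episode above 0.03 m).
It also fails if it takes over 61 s, if anything falls off the work surface, if the arm or the gripper's body presses on something with over 40 N, if the wrist force passes 120 N, or if a joint passes its speed limit or range.

## Working session

There is one attempt and no reset: what is moved stays moved. The work goes in short steps, each a Python script; the robot and the scene stay as the last script left them, time stands still between calls to the robot, and variables do not carry over. Pictures are saved under pics/ and viewed, and the job is handed in when it is done.

```bash
ls; mkdir -p pics; python3 - <<'E'
from station import env
import cv2,numpy as np
for n in ("scene","top"):
    im=env.capture(n); cv2.imwrite(f"pics/{n}0.png",im[:,:,::-1])
    print(n,env.camera_info(n))
    for q in ("large_grip","small_grip","white_grip","hook_collar"):
        print(q,[(np.round(d["position"],3).tolist(),round(d["score"],2)) for d in env.tip_of(q,n)])
print(env.sense())
E
```

```text
pics
scene {'intrinsics': array([[488.34055944,   0.        , 256.18970002],
       [  0.        , 488.34055944, 187.59053676],
       [  0.        ,   0.        ,   1.        ]]), 'k1': -0.04139067894825967, 'xyz': array([1.13756934, 0.03333203, 1.17414384]), 'attitude': array([-1.71892172, -2.14582573,  0.57153439])}
large_grip [([-0.117, 0.01, 1.19], 0.93), ([0.003, -0.113, 1.26], 0.8), ([-0.383, 0.033, 1.176], 0.71)]
small_grip [([0.042, 0.011, 1.205], 0.65)]
white_grip [([-0.23, -0.004, 1.201], 0.71)]
hook_collar [([0.326, -0.037, 1.128], 0.7)]
top {'intrinsics': array([[383.154984  ,   0.        , 251.61197554],
       [  0.        , 383.154984  , 197.37641726],
       [  0.        ,   0.        ,   1.        ]]), 'k1': -0.12815759687603412, 'xyz': array([ 0.36546937, -0.09654195,  1.15263458]), 'attitude': array([-2.10272734,  2.16329394, -0.17582183])}
large_grip [([0.105, -0.052, 1.036], 0.97), ([0.354, -0.136, 1.048], 0.7), ([0.023, 0.111, 1.007], 0.57), ([-0.046, -0.008, 1.041], 0.25)]
small_grip [([-0.047, -0.008, 1.041], 0.9)]
white_grip []
hook_collar [([-0.323, 0.048, 0.94], 0.82)]
{'time': 0.5, 'qpos': array([-1.46711836e+00,  2.20407839e-01,  1.52653386e+00,  1.13580765e-05,
        1.39473192e+00, -1.26095446e-01]), 'dq': array([ 0.00096005,  0.0002315 , -0.00018219,  0.00049123,  0.00218882,
        0.00038023]), 'joint_torque': array([-3.42804369e-04, -4.96317387e+01, -3.89317882e+01, -1.98084235e-04,
        2.14729625e-03,  3.27292173e-05]), 'position': array([ 0.14234719, -0.60853874,  0.23127683]), 'ee_rot': array([ 1.03834329,  1.30921133, -1.03823349]), 'contact_force': array([0.18991548, 0.31491322, 0.8094508 ]), 'moment': array([-0.01149593, -0.06847685,  0.06111971]), 'width': 0.08523744935839965}
```

View pics/scene0.png

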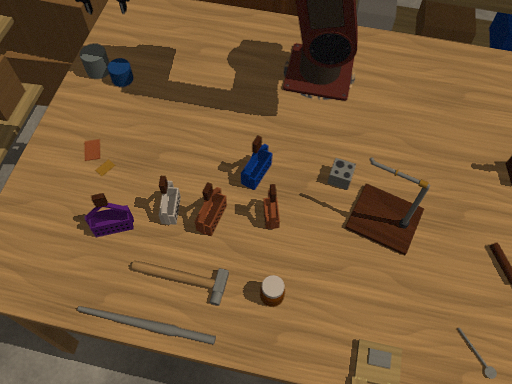

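View pics/top0.png

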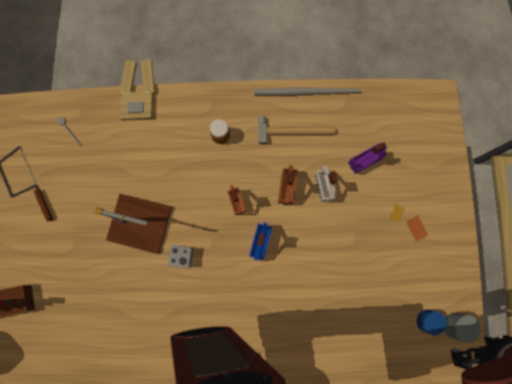

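```bash
cat > h.py <<'E'
from station import env
import cv2,numpy as np
from scipy.spatial.transform import Rotation as R
from scipy.optimize import least_squares
def cam(n):
    i=env.camera_info(n); return i["intrinsics"],i["k1"],np.array(i["xyz"]),R.from_rotvec(i["attitude"]).as_matrix()
def dist(k1): return np.array([k1,0,0,0,0.])
def proj(n,P):
    K,k,c,A=cam(n); p=(np.atleast_2d(P)-c)@A
    return cv2.projectPoints(p.reshape(-1,1,3),np.zeros(3),np.zeros(3),K,dist(k))[0].reshape(-1,2)
def ray(n,uv):
    K,k,c,A=cam(n); s=cv2.undistortPoints(np.array([[uv]],float),K,dist(k)).ravel()
    d=A@np.array([s[0],s[1],1]); return c,d/np.linalg.norm(d)
def tri(uv1,uv2,n1="scene",n2="top"):
    c1,d1=ray(n1,uv1);c2,d2=ray(n2,uv2)
    a=np.linalg.lstsq(np.stack([d1,-d2],1),c2-c1,rcond=None)[0]
    p,q=c1+a[0]*d1,c2+a[1]*d2
    return (p+q)/2,np.linalg.norm(p-q)
def plane(n,uv,z):
    c,d=ray(n,uv); return c+d*(z-c[2])/d[2]
def toW(n,p):
    K,k,c,A=cam(n); return A@np.array(p)+c
def crop(im,x0,y0,x1,y1,f,name):
    cv2.imwrite("pics/"+name,cv2.resize(im[y0:y1,x0:x1,::-1],None,fx=f,fy=f,interpolation=cv2.INTER_CUBIC))
E
python3 - <<'E'
from h import *
np.set_printoptions(precision=3,suppress=True)
for n in ("scene","top"):
    im=env.capture(n)
    for q in ("large_grip","small_grip","white_grip","hook_collar"):
        for d in env.tip_of(q,n):
            P=toW(n,d["position"]); print(n,q,P,round(d["score"],2),proj(n,P)[0].round(0))
    if n=="scene": crop(im,150,130,310,250,5,"s_b.png"); crop(im,335,140,435,260,5,"s_h.png")
    else: crop(im,215,150,355,270,5,"t_b.png"); crop(im,80,180,220,270,5,"t_h.png")
E
```

```text
scene large_grip [ 0.587 -0.203  0.14 ] 0.78 [207. 192.]
scene large_grip [ 0.667 -0.451  0.14 ] 0.61 [100. 200.]
scene large_grip [ 0.421 -0.113  0.145] 0.58 [258. 143.]
scene small_grip [ 0.544 -0.045  0.125] 0.64 [274. 193.]
scene white_grip [ 0.588 -0.317  0.139] 0.58 [162. 184.]
scene hook_collar [0.48  0.228 0.22 ] 0.67 [396. 171.]
top large_grip [ 0.664 -0.456  0.144] 0.77 [380. 148.]
top large_grip [ 0.423 -0.117  0.144] 0.76 [261. 239.]
top large_grip [ 0.585 -0.204  0.141] 0.56 [291. 178.]
top small_grip [ 0.545 -0.05   0.127] 0.6 [235. 195.]
top white_grip [ 0.586 -0.315  0.137] 0.65 [331. 177.]
top hook_collar [0.486 0.228 0.22 ] 0.77 [122. 215.]
```

View pics/s_b.png

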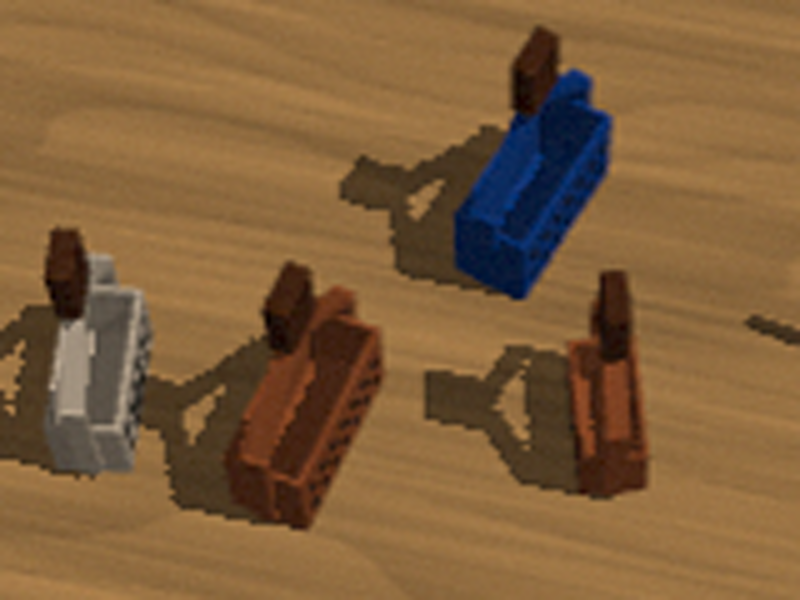

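View pics/s_h.png

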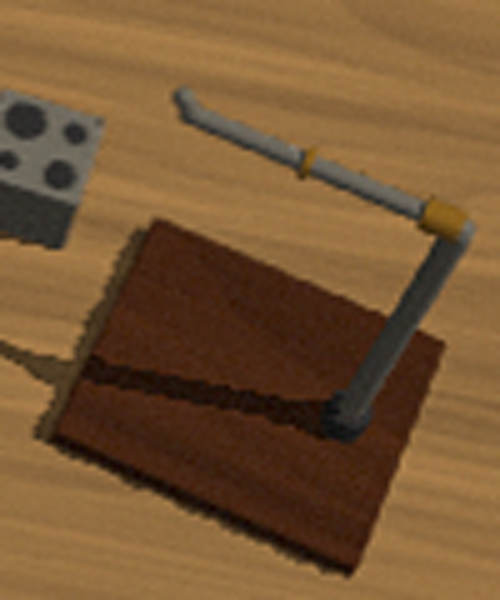

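View pics/t_b.png

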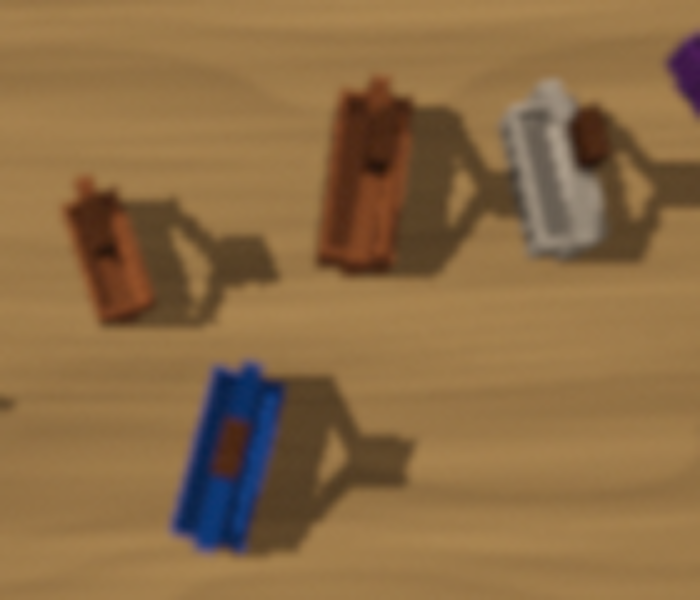

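View pics/t_h.png

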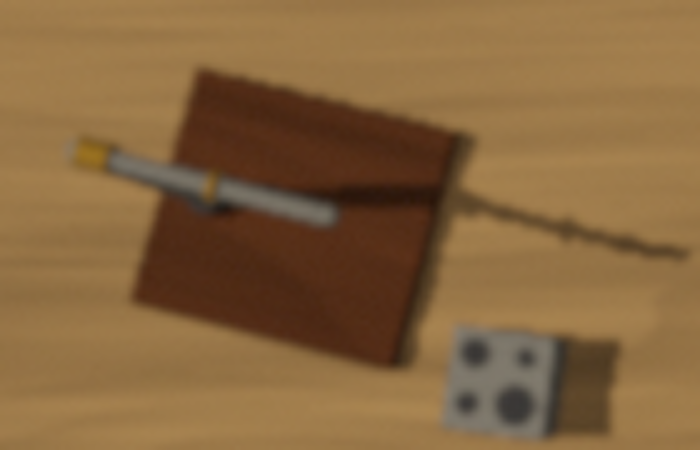

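```bash
cat > fit.py <<'E'
from h import *
from scipy.optimize import minimize
D=dict(large=(.1,.044,.055,.142,.12,.11),small=(.072,.036,.04,.127,.105,.082),white=(.086,.04,.048,.134,.112,.096))
def box(cx,cz,lx,ly,lz): return np.array([[cx+sx*lx/2,sy*ly/2,cz+sz*lz/2] for sx in(-1,1) for sy in(-1,1) for sz in(-1,1)])
def parts(k):
    L,W,H,g,r,o=D[k]; t=.002; hw=.006
    ps=[box(0,H/2,L,W,H),box(0,g,.03,.014,.04)]
    # gable: ridge top to (o/2, r - o/2 ), then vertical down into rim
    zl=r-(o/2-t)
    for s in(-1,1):
        ps.append(np.array([[s*x,y,z] for y in(-hw,hw) for x,z in((0,r),(0,r+.003),(s*s*(o/2),zl),(o/2-.004,zl))]))
        if zl>0: ps.append(np.array([[s*x,y,z] for y in(-hw,hw) for x in(o/2-.004,o/2) for z in(min(zl,H-.01),zl)]))
    return ps,g
SS=8
def render(n,k,p,roi):
    ps,g=parts(k); Rz=R.from_euler("z",p[3]).as_matrix()
    x0,y0,x1,y1=roi; m=np.zeros(((y1-y0)*4,(x1-x0)*4),np.uint8)
    for q in ps:
        uv=(proj(n,(q-[0,0,g])@Rz.T+p[:3])-[x0-.5,y0-.5])*4-.5
        cv2.fillConvexPoly(m,cv2.convexHull(np.round(uv*16).astype(np.int32)),1,shift=4)
    return cv2.resize(m.astype(np.float32),None,fx=.25,fy=.25,interpolation=cv2.INTER_AREA)
def fitb(k,p0,masks):
    def cost(p):
        c=0
        for n,m in masks.items():
            u=proj(n,p0[:3])[0]; roi=[int(u[0])-45,int(u[1])-35,int(u[0])+45,int(u[1])+55]
            roi=[max(0,v) for v in roi]
            mm=m[roi[1]:roi[3],roi[0]:roi[2]].astype(np.float32)
            r=render(n,k,p,roi); r=r[:mm.shape[0],:mm.shape[1]]
            c+=1-np.minimum(r,mm).sum()/np.maximum(r,mm).sum()
        return c/len(masks)
    best=None
    for y0 in np.linspace(-np.pi/2,np.pi/2,7)[:-1]:
        x0=np.array([*p0,y0]); S=np.vstack([x0]+[x0+d for d in np.diag([.01,.01,.008,.25])])
        s=minimize(cost,x0,method="Nelder-Mead",options=dict(initial_simplex=S,xatol=1e-4,fatol=1e-4,maxiter=250))
        if best is None or s.fun<best.fun: best=s
    return best.x,best.fun
E
python3 - <<'E'
from fit import *
np.set_printoptions(precision=4,suppress=True)
G=dict(large=[.586,-.2035,.1405],small=[.5445,-.0475,.126],white=[.587,-.316,.138])
M={k:{} for k in G}
for n in("scene","top"):
    im=env.capture(n)
    for k in G:
        for d in env.masks_of(k+"_grip",n):
            v,u=np.nonzero(d["region"]); c=np.array([u.mean(),v.mean()])
            t=proj(n,np.array(G[k])-[0,0,.08])[0]
            print(n,k,round(d["score"],2),c.round(1),len(u),"<-" if np.linalg.norm(c-t)<12 else "")
            if np.linalg.norm(c-t)<12 and n not in M[k]: M[k][n]=d["region"]
for k in G:
    print(k,list(M[k]),*fitb(k,G[k],M[k]))
    for n in M[k]: print("  only",n,*fitb(k,G[k],{n:M[k][n]}))
np.savez("m.npz",**{k+n:M[k][n] for k in M for n in M[k]})
S=dict(collar=(396.2,172),boss=(423.4,182.4),tip=(371.2,158.8));T=dict(collar=(121.8,216.6),boss=(98,210.2),tip=(145.6,222))
for k in S: print(k,*tri(S[k],T[k]))
for n,U in(("scene",S),("top",T)):
    c,b=plane(n,U["collar"],.22),plane(n,U["boss"],.22); d=b-c; print(n,c,b,np.linalg.norm(d),"yaw of +y",np.degrees(np.arctan2(d[1],d[0])))
E
```

```text
scene large 0.85 [210.5 209.4] 1059 <-
scene large 0.81 [256.6 163.8] 959 
scene large 0.78 [108.5 217.2] 1325 
scene small 0.82 [271.5 208.5] 545 <-
scene white 0.6 [168.4 201.7] 827 <-
top large 0.88 [260.2 241. ] 555 
top large 0.63 [367.9 157.3] 686 
top large 0.59 [287.5 185.7] 568 <-
top small 0.61 [235.8 200.4] 348 <-
top white 0.97 [326.2 183.8] 569 <-Traceback (most recent call last):
  File "<stdin>", line 14, in <module>
  File "fit.py", line 35, in fitb
    s=minimize(cost,x0,method="Nelder-Mead",options=dict(initial_simplex=S,xatol=1e-4,fatol=1e-4,maxiter=250))
    res = _minimize_neldermead(fun, x0, args, callback, bounds=bounds,
                               **options)
    fxcc = func(xcc)
    fx = function(np.copy(x), *(wrapper_args + args))
  File "fit.py", line 29, in cost
    r=render(n,k,p,roi); r=r[:mm.shape[0],:mm.shape[1]]
  File "fit.py", line 19, in render
    uv=(proj(n,(q-[0,0,g])@Rz.T+p[:3])-[x0-.5,y0-.5])*4-.5
        ~~~~^^^^^^^^^^^^^^^^^^^^^^^^^^
  File "h.py", line 9, in proj
    K,k,c,A=cam(n); p=(np.atleast_2d(P)-c)@A
            ~~~^^^
  File "h.py", line 6, in cam
    i=env.camera_info(n); return i["intrinsics"],i["k1"],np.array(i["xyz"]),R.from_rotvec(i["attitude"]).as_matrix()
ValueError: time passes only in moves, steps and waits
```

```bash
sed -i 's/^def cam(n):/import functools\n@functools.lru_cache(None)\ndef cam(n):/' h.py
python3 - <<'E'
from fit import *
np.set_printoptions(precision=4,suppress=True)
G=dict(large=[.586,-.2035,.1405],small=[.5445,-.0475,.126],white=[.587,-.316,.138])
M={k:{} for k in G}
for n in("scene","top"):
    im=env.capture(n); np.save(n+".npy",im)
    for k in G:
        for d in env.masks_of(k+"_grip",n):
            v,u=np.nonzero(d["region"]); c=np.array([u.mean(),v.mean()])
            t=proj(n,np.array(G[k])-[0,0,.08])[0]
            if np.linalg.norm(c-t)<12 and n not in M[k]: M[k][n]=d["region"]
for k in G:
    print(k,list(M[k]),*fitb(k,G[k],M[k]))
    for n in M[k]: print("  only",n,*fitb(k,G[k],{n:M[k][n]}))
np.savez("m.npz",**{k+n:M[k][n] for k in M for n in M[k]})
S=dict(collar=(396.2,172),boss=(423.4,182.4),tip=(371.2,158.8));T=dict(collar=(121.8,216.6),boss=(98,210.2),tip=(145.6,222))
for k in S: print(k,*tri(S[k],T[k]))
for n,U in(("scene",S),("top",T)):
    c,b=plane(n,U["collar"],.22),plane(n,U["boss"],.22); d=b-c; print(n,c,b,np.linalg.norm(d),"yaw of +y",np.degrees(np.arctan2(d[1],d[0])))
print(env.sense()["time"])
E
```

```text
large ['scene', 'top'] [ 0.5855 -0.2032  0.1392 -0.1796] 0.06828698515892029
  only scene [ 0.5913 -0.1995  0.1521 -0.1638] 0.0499187707901001
  only top [ 0.5884 -0.2052  0.1293 -0.1736] 0.056015729904174805
small ['scene', 'top'] [ 0.5459 -0.0483  0.1255  0.3056] 0.12140122056007385
  only scene [ 0.5294 -0.0494  0.0917  0.2977] 0.07924526929855347
  only top [ 0.5417 -0.051   0.1537 -2.8344] 0.08813893795013428
white ['scene', 'top'] [ 0.5864 -0.3166  0.1333  0.1478] 0.09802809357643127
  only scene [ 0.5815 -0.3189  0.1221  0.1552] 0.06385523080825806
  only top [ 0.5913 -0.3228  0.1137  0.1231] 0.06753134727478027
collar [0.4831 0.2274 0.222 ] 0.0003322760001275806
boss [0.5001 0.2891 0.2255] 0.001900621651934251
tip [0.467  0.1647 0.2322] 0.002098590771022466
scene [0.4817 0.228  0.22  ] [0.496  0.2916 0.22  ] 0.06514237844492735 yaw of +y 77.25981275654384
top [0.4834 0.228  0.22  ] [0.501  0.2904 0.22  ] 0.06485648887284412 yaw of +y 74.20011647084952
1.8
```

```bash
cat >> h.py <<'E'
COL=np.array([.4835,.2277,.220]); HY=np.radians(75.2)
yv=np.array([np.cos(HY),np.sin(HY),0]); xv=np.array([np.sin(HY),-np.cos(HY),0])
def ori(yaw):
    x=np.array([0,0,-1.]); z=np.array([np.cos(yaw),np.sin(yaw),0])
    return R.from_matrix(np.stack([x,np.cross(z,x),z],1)).as_rotvec()
OFF=np.array([0,0,-.017])   # TCP relative to the grip centre
E
python3 - <<'E'
from fit import *
np.set_printoptions(precision=3,suppress=True)
m=np.load("m.npz"); P=dict(large=[.5855,-.2032,.1392,-.1796],small=[.5459,-.0483,.1255,.3056])
tiles=[]
for n in("scene","top"):
    im=np.load(n+".npy").copy()
    for k in P:
        r=render(n,k,P[k],[0,0,512,384])>.5
        t=im.copy(); cs=cv2.findContours(r.astype(np.uint8),0,1)[0]
        u=proj(n,P[k][:3])[0].astype(int); x0,y0=u[0]-40,u[1]-25
        b=cv2.resize(t[y0:y0+75,x0:x0+80],None,fx=5,fy=4,interpolation=2)
        for c in cs: cv2.polylines(b,[((c.reshape(-1,2)-[x0,y0]+.5)*[5,4]).astype(np.int32)],True,(0,255,0),1)
        tiles.append(b)
cv2.imwrite("pics/fit1.png",np.vstack([np.hstack(tiles[:2]),np.hstack(tiles[2:])])[:,:,::-1])
for y in (-.18,-.18+np.pi,HY-np.pi/2,HY+np.pi/2):
    print(y,env.ik([.5855,-.2032,.125],ori(y)),env.ik(COL+[0,0,.04],ori(y)))
print(R.from_rotvec(env.sense()["ee_rot"]).as_matrix())
E
```

```text
-0.18 [-0.461  0.302  1.636 -0.     1.204 -0.281] [ 0.293 -0.015  1.727  0.     1.43   0.473]
2.961592653589793 None [ 0.293 -0.015  1.727 -0.     1.43  -2.669]
-0.2583087292951607 [-0.461  0.302  1.636 -0.     1.204 -0.203] [ 0.293 -0.015  1.727  0.     1.43   0.551]
2.8832839242946324 None [ 0.293 -0.015  1.727 -0.     1.43  -2.591]
[[ 0.     0.974  0.228]
 [-0.     0.228 -0.974]
 [-1.     0.     0.   ]]
```

View pics/fit1.png

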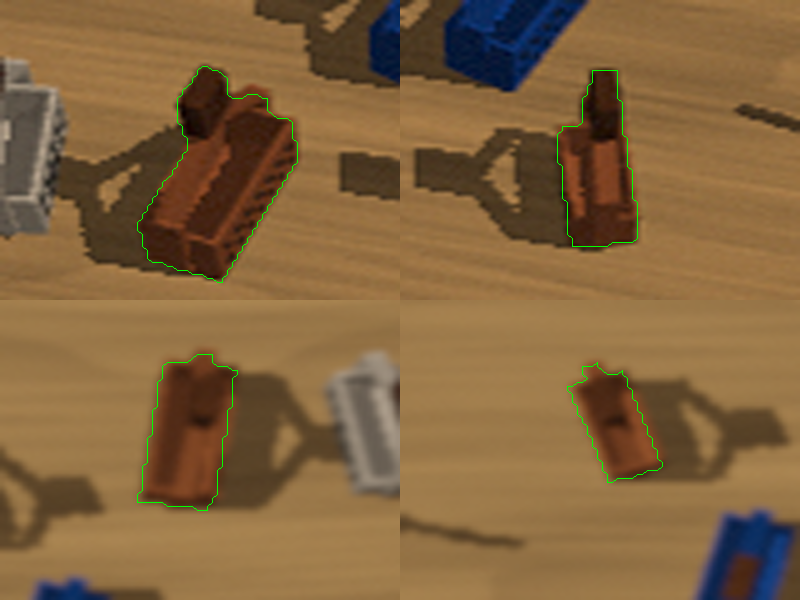

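The enlarged view settles which basket is which. There are three baskets of the large size: copper at scene (211,211), blue (257,166) and purple (109,218). I take the copper one, and the small copper basket is at (272,210). The model outlines match both in both views. Now I'll grasp the large one.

```bash
python3 - <<'E'
from h import *
np.set_printoptions(precision=3,suppress=True)
L=np.array([.5855,-.2032,.1410]); o=ori(-.18)
env.reach(L+OFF+[0,0,.10],o)
print(env.move_l(L+OFF,velocity=.1,f_stop=12))
s=env.sense(); print(s["position"],s["contact_force"],s["width"])
env.close_gripper(); s=env.sense(); print(s["position"],s["contact_force"],s["width"])
print(env.move_l(L+OFF+[0,0,.2],velocity=.15))
env.sleep(.3); s=env.sense(); print(s["time"],s["position"],s["contact_force"],s["width"])
for n in("scene","top"):
    im=env.capture(n); cv2.imwrite(f"pics/{n}1.png",im[:,:,::-1])
    for d in env.tip_of("large_grip",n): print(n,toW(n,d["position"]),round(d["score"],2))
    u=proj(n,L+[0,0,.2])[0].astype(int); x0,y0=max(0,u[0]-50),max(0,u[1]-40); crop(im,x0,y0,x0+100,y0+100,5,n+"1c.png")
E
```

```text
False
[ 0.586 -0.204  0.125] [ 1.    -0.302 -0.12 ] 0.08529538070777995
[ 0.586 -0.203  0.124] [ 1.15  -0.349  0.55 ] 0.029313400892088608
False
7.4333 [ 0.585 -0.203  0.324] [-0.977  0.177 -3.927] 0.029270628517238627
scene [ 0.581 -0.202  0.339] 0.88
scene [ 0.668 -0.45   0.141] 0.8
top [ 0.665 -0.456  0.141] 0.85
top [ 0.585 -0.206  0.342] 0.8
```

```bash
cd pics; python3 -c "
import cv2,numpy as np
cv2.imwrite('g1.png',np.hstack([cv2.resize(cv2.imread(f),(400,400)) for f in('scene1c.png','top1c.png')]))"
```

```text
(no output)
```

View pics/g1.png

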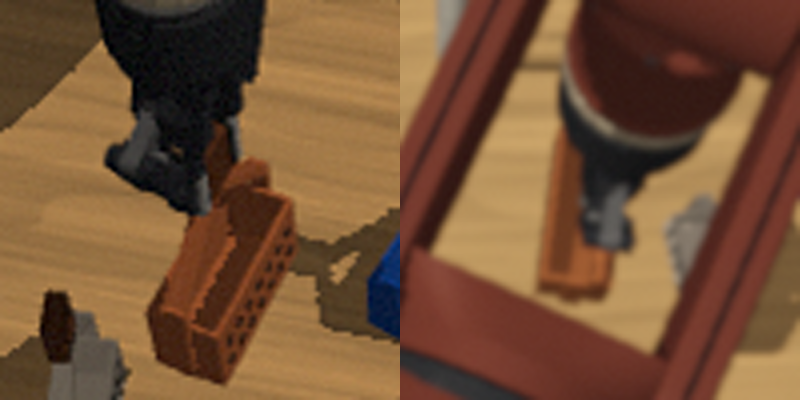

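```bash
python3 - <<'E'
from h import *
np.set_printoptions(precision=3,suppress=True)
def P(y,zr): return COL+y*yv+[0,0,zr]+OFF
o=ori(HY-np.pi/2)
env.reach(P(-.14,.115),o); env.sleep(.2)
env.move_l(P(-.13,.060),velocity=.12); env.sleep(.4)
s=env.sense(); print(s["time"],s["position"]-OFF,P(-.13,.06)-OFF,s["contact_force"],s["width"])
for n in("scene","top"):
    im=env.capture(n)
    for d in env.tip_of("large_grip",n)+env.tip_of("hook_collar",n):
        w=toW(n,d["position"])-COL; print(n,(w@xv,w@yv,w[2]),round(d["score"],2))
    crop(im,*((320,100,440,240) if n=="scene" else (80,170,220,290)),5 if n=="scene" else 4,n+"2c.png")
E
```

```text
10.0833 [0.45  0.102 0.28 ] [0.45  0.102 0.28 ] [-0.111 -0.674 -3.334] 0.029297244866947035
scene (np.float64(0.031287160010265394), np.float64(-0.3487165645346726), np.float64(-0.07907996970870904)) 0.89
scene (np.float64(0.34959409966065436), np.float64(-0.6094981461506186), np.float64(-0.08204625699914206)) 0.72
scene (np.float64(-0.001171614801729624), np.float64(-0.13039267708418148), np.float64(0.06192729289222773)) 0.61
scene (np.float64(-0.0007150137732106763), np.float64(-0.002231326950354933), np.float64(-0.0007572334868992947)) 0.89
top (np.float64(0.001657314559587881), np.float64(-0.13030711553580362), np.float64(0.056412983079651785)) 0.87
top (np.float64(0.3465939329347561), np.float64(-0.615136806879216), np.float64(-0.07704079054910398)) 0.84
top (np.float64(0.03031971414051019), np.float64(-0.34827319567617865), np.float64(-0.07983570410119126)) 0.83
```

View pics/scene2c.png

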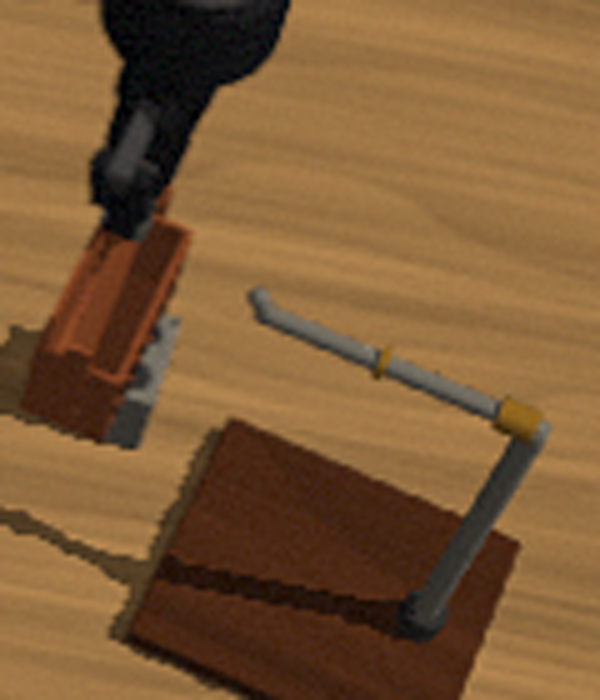

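View pics/top2c.png

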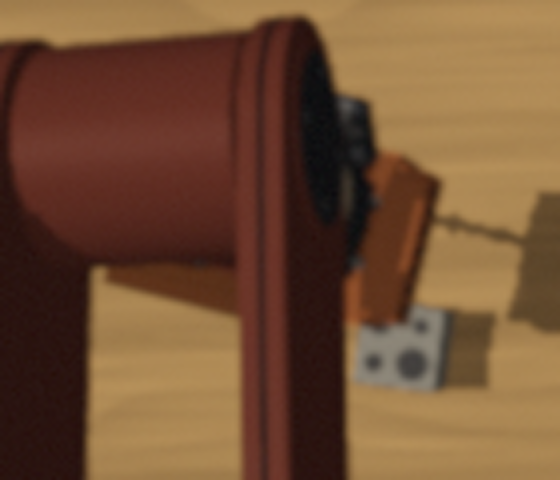

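The large basket hangs straight in the gripper, outside the tip (crop px (258,298)). Its grip measures (0, -130, +60) mm in the hook frame. Next I'll thread it on.

```bash
python3 - <<'E'
from h import *
np.set_printoptions(precision=3,suppress=True)
def P(y,zr): return COL+y*yv+[0,0,zr]+OFF
r=env.move_l(P(.028,.060),velocity=.07,f_stop=8); s=env.sense(); print(r,s["position"]-P(.028,.06),s["contact_force"])
if not r:
    env.sleep(.3)
    r=env.move_l(P(.028,.026),velocity=.04,f_stop=5); env.sleep(.2); s=env.sense(); print(r,s["position"]-OFF-COL,s["contact_force"],s["time"])
    for n in("scene",):
        im=env.capture(n); crop(im,350,80,470,260,4,n+"3c.png")
        for d in env.tip_of("large_grip",n):
            w=toW(n,d["position"])-COL; print(n,np.array((w@xv,w@yv,w[2])),round(d["score"],2))
E
```

```text
False [-0. -0.  0.] [-0.151 -0.581 -4.275]
True [0.007 0.027 0.028] [0.335 0.951 5.905] 14.0333
scene [-0.001  0.029  0.024] 0.83
scene [ 0.027 -0.347 -0.078] 0.71
scene [ 0.352 -0.613 -0.08 ] 0.69
```

View pics/scene3c.png

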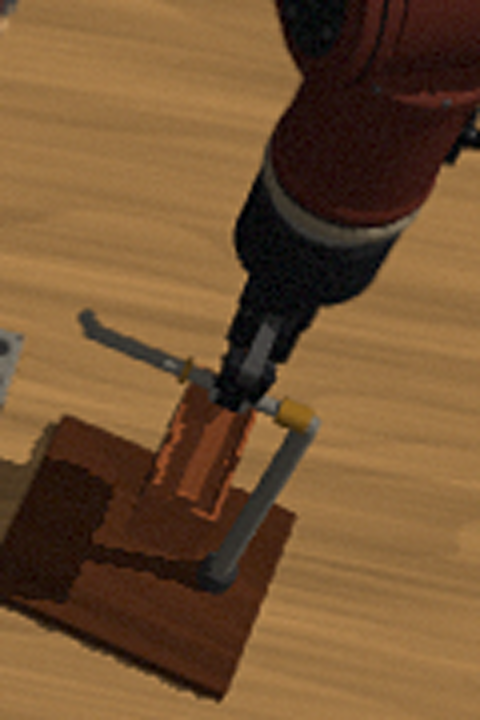

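The handle is seated on the arm between collar and boss, with contact at grip height +28 mm against the expected 29. I'll release and check.

```bash
python3 - <<'E'
from h import *
np.set_printoptions(precision=3,suppress=True)
def P(y,zr): return COL+y*yv+[0,0,zr]+OFF
env.gripper_open(); env.sleep(.2)
env.move_l(P(.028,.12),velocity=.12)
S=np.array([.5459,-.0483,.1265])
env.reach(S+OFF+[0,0,.13],ori(.3056))
for n in("scene","top"):
    im=env.capture(n); cv2.imwrite(f"pics/{n}4.png",im[:,:,::-1])
    if n=="scene":crop(im,350,130,450,260,5,n+"4c.png")
    for q in("large_grip","small_grip","white_grip","hook_collar"):
      for d in env.tip_of(q,n):
        W=toW(n,d["position"]);w=W-COL; print(n,q,W,np.array((w@xv,w@yv,w[2])),round(d["score"],2))
print(env.sense()["time"])
E
```

```text
scene large_grip [ 0.667 -0.452  0.139] [ 0.352 -0.61  -0.081] 0.97
scene large_grip [0.49  0.257 0.245] [-0.001  0.03   0.025] 0.78
scene large_grip [ 0.422 -0.115  0.142] [ 0.028 -0.347 -0.078] 0.77
scene small_grip [ 0.542 -0.045  0.131] [ 0.126 -0.249 -0.089] 0.72
scene white_grip [ 0.591 -0.32   0.139] [ 0.244 -0.503 -0.081] 0.67
scene hook_collar [0.479 0.226 0.219] [-0.004 -0.003 -0.001] 0.72
top large_grip [ 0.665 -0.455  0.141] [ 0.35  -0.614 -0.079] 0.84
top large_grip [ 0.424 -0.118  0.14 ] [ 0.031 -0.349 -0.08 ] 0.6
top white_grip [ 0.582 -0.314  0.136] [ 0.234 -0.499 -0.084] 0.89
top hook_collar [0.486 0.223 0.221] [ 0.003 -0.004  0.001] 0.77
17.575
```

View pics/scene4c.png

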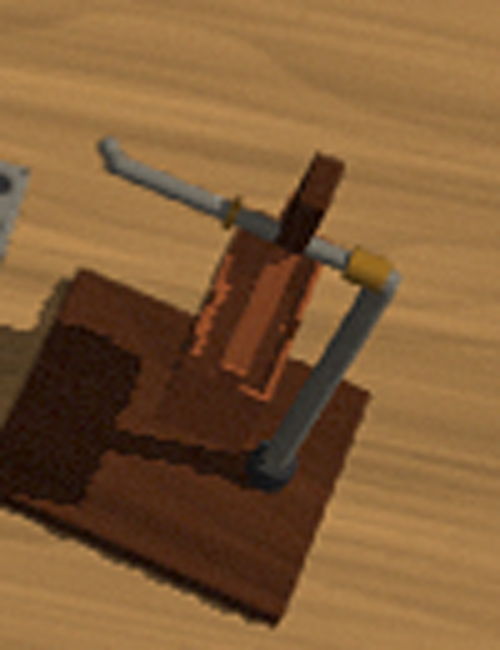

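View pics/top4.png

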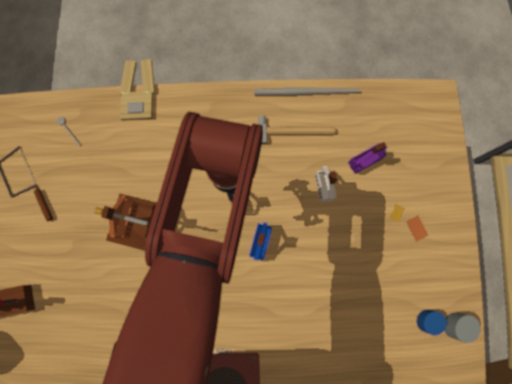

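The large basket hangs straight at (-1, +30, +25) mm in the hook frame, clear of the gripper, and the white basket hasn't moved. Next is the small copper basket.

```bash
python3 - <<'E'
from h import *
np.set_printoptions(precision=3,suppress=True)
def P(y,zr): return COL+y*yv+[0,0,zr]+OFF
S=np.array([.5450,-.0480,.1265])
print(env.move_l(S+OFF,velocity=.1,f_stop=12))
env.close_gripper(); s=env.sense(); print(s["position"],s["contact_force"],s["width"])
env.move_l(S+OFF+[0,0,.2],velocity=.15)
env.reach(P(-.14,.115),ori(HY-np.pi/2)); env.sleep(.2)
env.move_l(P(-.13,.060),velocity=.12); env.sleep(.4)
s=env.sense(); print(s["time"],s["position"]-P(-.13,.06),s["contact_force"],s["width"])
for n in("scene","top"):
    im=env.capture(n)
    for d in env.tip_of("small_grip",n)+env.tip_of("white_grip",n):
        w=toW(n,d["position"])-COL; print(n,np.array((w@xv,w@yv,w[2])),round(d["score"],2))
    if n=="scene": crop(im,320,100,440,240,5,n+"5c.png")
E
```

```text
False
[ 0.545 -0.048  0.11 ] [1.348 0.293 0.181] 0.029340587087527514
23.0833 [ 0. -0.  0.] [ 0.279 -0.074 -2.596] 0.02949750569351822
scene [-0.001 -0.129  0.06 ] 0.69
scene [ 0.244 -0.5   -0.082] 0.84
top [ 0.237 -0.496 -0.086] 0.73
```

View pics/scene5c.png

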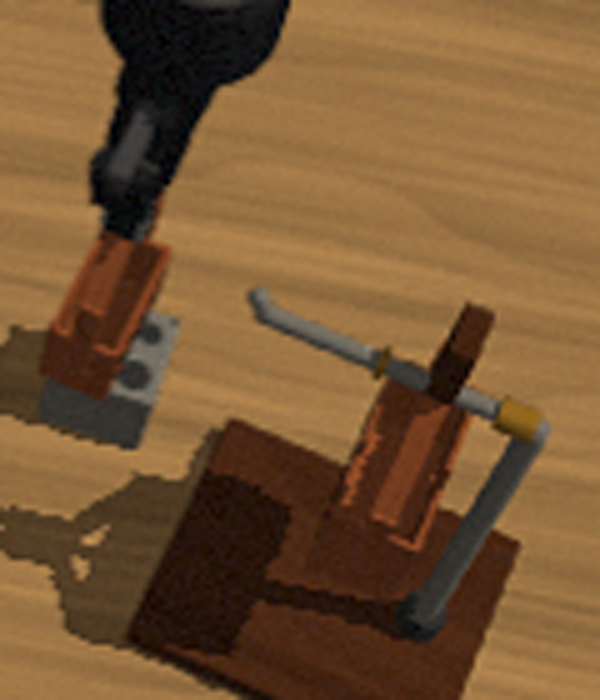

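The small basket is held straight outside the tip (crop px (258,298)), with its grip at (-1, -129, +60) mm. I'll thread it and lower it.

```bash
python3 - <<'E'
from h import *
np.set_printoptions(precision=3,suppress=True)
def P(y,zr): return COL+y*yv+[0,0,zr]+OFF
r=env.move_l(P(-.029,.060),velocity=.06,f_stop=6); s=env.sense(); print(r,s["position"]-P(-.029,.06),s["contact_force"])
if not r:
    env.sleep(.3)
    r=env.move_l(P(-.029,.025),velocity=.04,f_stop=4); env.sleep(.2); s=env.sense(); print(r,s["position"]-OFF-COL,s["contact_force"],s["time"])
    im=env.capture("scene"); crop(im,350,80,470,260,4,"scene6c.png")
    for q in("small_grip","large_grip"):
        for d in env.tip_of(q,"scene"):
            w=toW("scene",d["position"])-COL; print(q,np.array((w@xv,w@yv,w[2])),round(d["score"],2))
E
```

```text
False [-0. -0.  0.] [-0.415 -0.81  -2.985]
True [-0.008 -0.028  0.028] [-0.224  1.616  3.737] 26.4417
small_grip [-0.006 -0.027  0.027] 0.81
large_grip [-0.002  0.025  0.027] 0.87
large_grip [ 0.027 -0.347 -0.076] 0.56
```

View pics/scene6c.png

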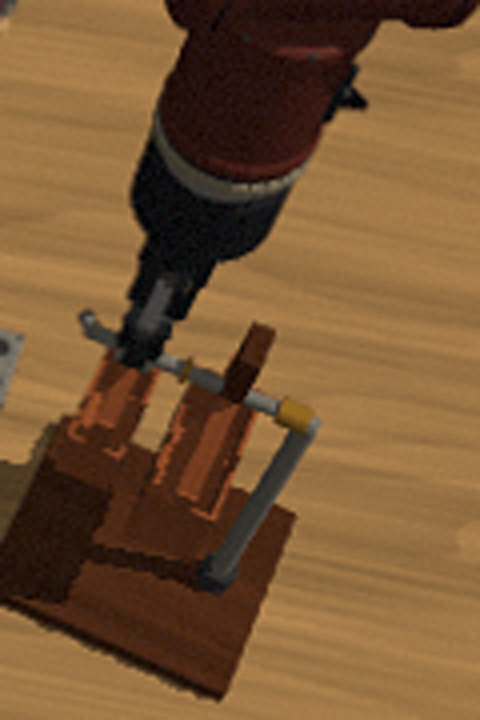

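The small basket is seated between the tip and the collar, so I'll release it and back away.

```bash
python3 - <<'E'
from h import *
np.set_printoptions(precision=3,suppress=True)
def P(y,zr): return COL+y*yv+[0,0,zr]+OFF
env.gripper_open(); env.sleep(.2)
env.move_l(P(-.029,.13),velocity=.12)
env.move_j([-1.0,.1,1.526,0,1.5,-.126]); env.sleep(1)
for n in("scene","top"):
    im=env.capture(n)
    if n=="scene":crop(im,350,130,450,260,5,n+"7c.png")
    else: crop(im,80,170,220,270,5,n+"7c.png")
    for q in("large_grip","small_grip","white_grip"):
      for d in env.tip_of(q,n):
        W=toW(n,d["position"]);w=W-COL; print(n,q,W,np.array((w@xv,w@yv,w[2])),round(d["score"],2))
s=env.sense();print(s["time"],s["position"],s["contact_force"])
E
```

```text
scene large_grip [0.492 0.257 0.245] [0.    0.031 0.025] 0.78
scene large_grip [ 0.419 -0.115  0.144] [ 0.026 -0.347 -0.076] 0.72
scene large_grip [ 0.666 -0.454  0.14 ] [ 0.351 -0.612 -0.08 ] 0.68
scene small_grip [0.474 0.202 0.248] [-0.002 -0.027  0.028] 0.71
scene white_grip [ 0.593 -0.317  0.135] [ 0.245 -0.498 -0.085] 0.75
top large_grip [ 0.666 -0.454  0.143] [ 0.351 -0.613 -0.077] 0.95
top large_grip [0.485 0.253 0.245] [-0.005  0.025  0.025] 0.69
top large_grip [ 0.421 -0.115  0.145] [ 0.027 -0.348 -0.075] 0.64
top small_grip [0.476 0.195 0.245] [ 0.001 -0.033  0.025] 0.89
top white_grip [ 0.584 -0.315  0.137] [ 0.236 -0.499 -0.083] 0.77
32.1333 [ 0.385 -0.454  0.304] [-0.579  0.012  0.438]
```

View pics/scene7c.png

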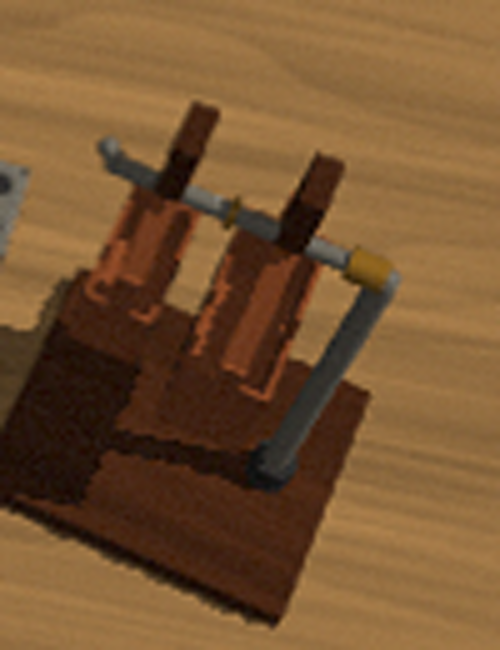

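View pics/top7c.png

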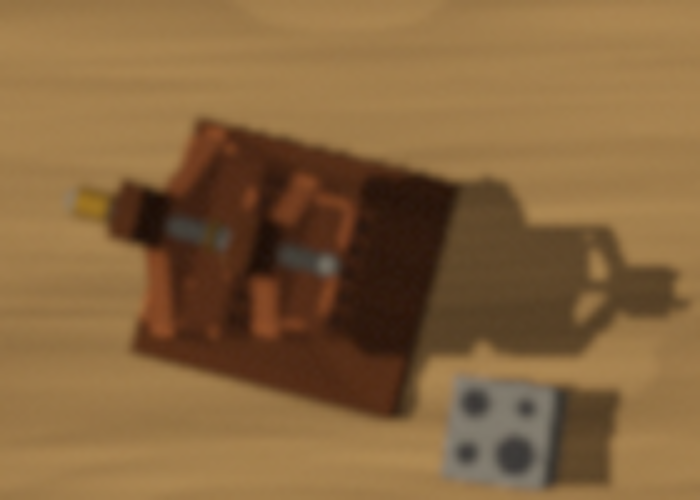

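Both baskets hang upright and square on the two sides of the collar (scene crop grips at (190,150) and (310,205)). The arm is clear, so I'll hand in.

```bash
python3 -c "
from station import env
print(env.hand_in())"
```

```text
the job is handed in; nothing more can be done
None
```

Both copper baskets are on the drying hook, and the job is handed in. The robot's clock was at about 32 s of the 61 s limit. The large basket went on first at the back, between post and collar, then the small one in front, between collar and tip.

| Last check, hook frame | x (mm) | y (mm) | z (mm) | Limits on y |
|---|---|---|---|---|
| Large grip, two views | 0 / -5 | +31 / +25 | +25 | 4 to 54 |
| Small grip, two views | -2 / +1 | -27 / -33 | +28 / +25 | -54 to -4 |

- **Hang:** Both baskets look upright and square in both views. I judged this by eye and did not measure the angles. The arm was well clear of the hook.
- **Stillness:** I did not measure speed. The final pictures were taken more than 1 s after release and show no swing.
- **Bystanders:** The white basket's measured position stayed within camera scatter (under 10 mm) of its start. I didn't touch the blue and purple look-alikes.
- **Disagreements:** The cameras put the hanging grips 1–4 mm below the 29 mm given, within their accuracy; both handles touched the arm at +28 mm. The two views differ by up to 6 mm along the arm. The top camera's network missed some hidden grips while the arm was in the way. No check failed.

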